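Bring the empty place of an analyser's slanted carousel to the loading pointer

ROBOT

A 6-joint arm with a two-finger parallel gripper is mounted at the origin on the work surface. World frame = base frame: x ahead of the robot, y to its left, z up, the work surface at z = 0. Lengths are in m, angles in rad, forces in N, time in s.
With the tool pointing down it reaches from about 0.275 to 0.825 m from the base axis. Payload 4.9 kg.
Tool frame: the origin (TCP) lies midway between the tips of the shut fingers; the grasp point (between the pads) lies 19 mm behind it (bot.grip_depth is the distance from the TCP to the grasp point, in m); y points along the fingers, x is the direction in which the jaws open and shut, and the axes are right-handed (so a half turn about y gives the same grasp; the last joint's range is limited). The gripper opens to 85 mm and grips with 20 to 120 N. Pads are 22 mm wide; open, the fingers measure 114 mm over their backs; the gripper's body (76 mm by 85 mm) begins 54 mm behind the grasp point. The pads swing forward as they close: fully open they stand 13 mm farther back than shut.
Start: joints at [-1.453, 0.326, -0.193, 1.052, 0, 1.437], TCP at [0.137, -0.533, 0.231] pointing down, gripper open.
Joint ranges: [-2.65, 2.65], [-0.97, 1.79], [-1.3, 1.35], [-1.93, 2.1], [-1.47, 1.37], [-3.14, 3.14]. Speed limits (rad/s): [2.57, 2.57, 3.14, 3.14, 3.14, 3.14].

INTERFACE

Orientations are given as a unit quaternion [w, x, y, z].
In Python, from cell import bot gives the robot as it stands. Calls block until the motion is done:
- bot.move_pose(position, orientation): joint-space move of the TCP to a pose.
- bot.move_linear(position, speed=0.15, rotation=None, until_force=None): straight line of the TCP; rotation=None keeps the orientation; speed is the mean speed in m/s. With until_force (N) it stops when the force on the tool has changed by that much, and returns True; else False.
- bot.goto_joints(angles): joint-space move.
- bot.set_gripper(opening, grasp_force=None): opening from 0.0 (shut) to 1.0 (fully open); grasp_force is the grip in N (None keeps the last); returns when the fingers have stopped.
- bot.wait(seconds).
- bot.solve_ik(position, orientation): joint angles nearest the present ones, or None.
- bot.camera(name): name is "side" or "top" or "wrist"; returns the picture (420x560x3 uint8, red, green, blue); there is no depth.
- bot.calibration(name): a dict with "mtx" (3x3 intrinsics, pixels), "extrinsics" (4x4, takes a point from world to camera coordinates); the wrist camera has in their place "hand_eye" (4x4, takes a point from camera to tool coordinates, whose origin is the TCP and whose axes are the tool frame's). Camera axes: x right, y down, z forward; pixel columns grow to the right and rows downward; lengths in m; the calibration is good to about 2 mm. A picture is of the moment at which its call begins: read the wrist's pose just before it. calibration takes no time and is no camera call.
A pose or a line that the arm cannot do raises bot.PlanningError and nothing moves.
- bot.close_job(): hands the job in, once; it reports no verdict.
Trained networks look in the newest picture that a camera, given by its name, has taken for a name from the list of things; names that differ only in an ending like _2 or _b are one class to them, and where a whole thing is asked for, a point or a joint stands for the part that bears it (a point fixed in the world has none). Each returns a list of dicts, best first, with "confidence" (0 to 1); they miss things now and then, are a little off and sometimes report something else, mostly with a low value. They report only what shows in the picture. A call takes as long as a camera call.
- bot.search_frame(camera, thing): "bbox" ([left, top, width, height] in pixels, round what is visible of it).
Readings, each from a call of its own:
- bot.read_clock(): time.
- bot.read_joint_positions(): joint angles.
- bot.read_joint_vel(): joint speeds.
- bot.read_joint_efforts(): joint torques, N m.
- bot.read_position(): TCP position.
- bot.read_tool_rot(): TCP orientation.
- bot.read_ft_force(): force on the tool from outside, world axes, zero at the start.
- bot.read_moment(): the same for the moment, N m.
- bot.read_gripper_width(): opening from 0.0 (shut) to 1.0 (fully open).
Only numpy, scipy, OpenCV 4.12 (cv2) and the standard library are available. Lean on these libraries where they do the work, as an engineer would, in place of code of your own. Each camera call takes 0.05 s, during which the arm holds its last target. There are 200 camera calls.

TASK

Pull the analyser's carousel drawer fully out, as far as its stop. Then turn the slanted carousel in it, either way round, until the empty bottle place has clicked in at the loading pointer on the drawer's front, ready to be loaded. Leave the drawer fully out, and leave the other things on the bench where they are.

Things in the scene. Friction and masses are not known exactly. Their poses are not given: they have to be found in the camera images.
- analyser: White bench analyser, fixed, 310 deep, 324 wide, 230 mm tall. Origin on the bench below the closed drawer's front panel; x points into the machine, z up; the drawer slides out along -x. Side walls (from 40 mm behind the origin, inner faces at y +-118 mm) carry a clear roof, front edge 60 mm behind the origin, at 224 to 230 mm height; the closed drawer's turret stands under it.
- drawer (a joint): How far the drawer is pulled out, m: 0 closed, 0.16 at its stop. Slides with a few newtons of friction and stays where left. Front panel 222 mm wide, 12 mm thick, top 86 mm above the bench; a dark steel wedge (the loading pointer, 28 mm wide, 14 mm high) stands on the middle of its top edge.
- drawer_handle (a point): Middle of the drawer's handle: level steel bar 12 mm thick, 100 mm long along y, 66 mm above the bench, its axis 43 mm in front of the panel (clear gap 37 mm). Axes of the drawer: x into the machine, z up. Moves with the drawer.
- turret (a joint): Angle of the turret (carousel) about its slanted axis, rad, counter-clockwise seen from above, unlimited both ways; 0 or any whole number of turns puts the empty place at the loading pointer. Five places, 72 degrees apart: a spring detent (about 0.3 N m to overcome) pulls it into each multiple of 1.257 rad; left half-way it falls to one side.
- turret_bar (a point): Centre of the turret's black grip bar: 70 mm long (own x), 14 thick (y), 28 high (z), on a 22 mm post. Its z is the turret's axis, slanted 25 degrees from vertical towards the drawer front; its x points away from the empty place. The bottles' tops lie 42 mm below the bar's centre along the axis. Turns with the turret, moves with the drawer.
- empty_place (a point): Centre of the empty bottle place on the turret's disc (172 mm wide aluminium disc, place centres 60 mm from the axis): a dark round floor, 41 mm wide, in a low steel collar. The other four places hold fixed white capped bottles 39 mm wide, 48 mm tall.
- loading_point (a point): Where the centre of the empty place must come: on the turret's side nearest the drawer front, in line with the loading pointer. Moves with the drawer.
- wash_bottle: Bystander, not to be disturbed: white round bottle with a blue cap, 60 mm wide, 170 mm tall, origin under its centre.
- tube_rack: Bystander, not to be disturbed: empty white tube rack, 190 x 85 x 58 mm, origin under its centre.
- cold_block: Bystander, not to be disturbed: flat blue cooling block, 160 x 70 x 28 mm, origin under its centre.
- lidded_tub: Bystander, not to be disturbed: round clear tub with a green lid, 112 mm wide, 82 mm tall, origin under its centre.
- tip_box: Bystander, not to be disturbed: grey pipette-tip box with a clear lid, 122 x 87 x 72 mm, origin under its centre.
- spare_bottle: Bystander, not to be disturbed: small white jar, 48 mm wide, 90 mm tall, origin under its centre.

How it is judged:
By the outcome, as a careful person would: the job done as asked, in the order asked, and still so for the second after the job is handed in, with the robot touching nothing.
It also fails if it takes over 54 s, if anything falls off the work surface, if the arm or the gripper's body presses on something with over 40 N, if the wrist force passes 120 N, or if a joint passes its speed limit or range.

## Working session

There is one attempt and no reset: what is moved stays moved. The work goes in short steps, each a Python script; the robot and the scene stay as the last script left them, time stands still between calls to the robot, and variables do not carry over. Pictures are saved under pics/ and viewed, about 8 in all and at most 12, crops included, and the job is handed in when it is done.

```bash
mkdir -p pics; ls
python3 - <<'E'
from cell import bot
import cv2,numpy as np
for n in("side","top"):
    im=bot.camera(n); cv2.imwrite(f"pics/{n}0.png",cv2.cvtColor(im,cv2.COLOR_RGB2BGR))
    c=bot.calibration(n); print(n,np.round(c["mtx"],1).tolist(),np.round(c["extrinsics"],4).tolist())
    for t in("analyser","drawer","drawer_handle","turret","turret_bar","empty_place","wash_bottle","tube_rack","cold_block","lidded_tub","tip_box","spare_bottle"):
        print(t,[(d["bbox"],round(d["confidence"],2)) for d in bot.search_frame(n,t)[:2]])
print(bot.read_tool_rot(),bot.read_clock())
E
```

```text
pics
side [[421.9, 0.0, 279.4], [0.0, 421.9, 208.7], [0.0, 0.0, 1.0]] [[0.9971, -0.0755, -0.0134, -0.519], [-0.0536, -0.5605, -0.8264, 0.1322], [0.0549, 0.8247, -0.5629, 1.0063], [0.0, 0.0, 0.0, 1.0]]
analyser [([304.2, 111.5, 198.8, 160.9], 0.57)]
drawer [([306.1, 152.4, 72.2, 101.1], 0.64)]
drawer_handle [([306.3, 154.4, 65.1, 98.9], 0.68)]
turret [([341.7, 154.4, 33.3, 64.1], 0.79)]
turret_bar [([345.5, 154.6, 29.3, 64.0], 0.59)]
empty_place [([343.9, 158.4, 31.6, 58.8], 0.76)]
wash_bottle [([231.4, 140.9, 21.5, 62.8], 0.92), ([345.2, 153.6, 27.3, 66.4], 0.24)]
tube_rack [([325.2, 262.7, 88.8, 98.5], 0.73)]
cold_block [([96.2, 333.8, 102.6, 84.4], 0.65)]
lidded_tub [([345.0, 159.5, 28.5, 57.5], 0.23)]
tip_box [([256.8, 160.1, 51.0, 38.5], 0.65), ([340.4, 156.8, 34.6, 62.0], 0.45)]
spare_bottle [([271.9, 271.0, 24.1, 49.7], 0.74)]
top [[522.9, 0.0, 279.3], [0.0, 522.9, 210.2], [0.0, 0.0, 1.0]] [[0.014, -0.9998, 0.0134, 0.0131], [-0.9927, -0.0155, -0.1198, 0.5567], [0.12, -0.0117, -0.9927, 1.5382], [0.0, 0.0, 0.0, 1.0]]
analyser [([191.3, 44.6, 134.4, 147.2], 0.93)]
drawer [([221.8, 135.7, 72.5, 55.5], 0.94)]
drawer_handle [([219.9, 137.5, 74.9, 55.9], 0.88)]
turret [([227.5, 136.3, 53.7, 25.2], 0.55)]
turret_bar [([224.4, 134.5, 59.4, 28.2], 0.64)]
empty_place [([228.7, 137.1, 53.9, 27.2], 0.88)]
wash_bottle [([186.1, 238.7, 27.7, 21.1], 0.76)]
tube_rack [([325.1, 150.1, 73.0, 46.8], 0.9)]
cold_block [([374.7, 279.2, 44.2, 55.8], 0.89)]
lidded_tub [([157.3, 281.7, 40.0, 38.9], 0.74), ([185.5, 240.9, 27.2, 20.0], 0.42)]
tip_box [([168.5, 181.9, 44.1, 49.2], 0.93)]
spare_bottle [([345.9, 217.9, 14.4, 15.5], 0.71)]
[ 0.5588364  -0.5588185   0.43326352 -0.43325107] 1.3
```

```bash
python3 -c "
import cv2,numpy as np
a=[cv2.imread(f'pics/{n}0.png') for n in('side','top')]
cv2.imwrite('pics/a.png',a[0])"
```

```text
(no output)
```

View pics/side0.png

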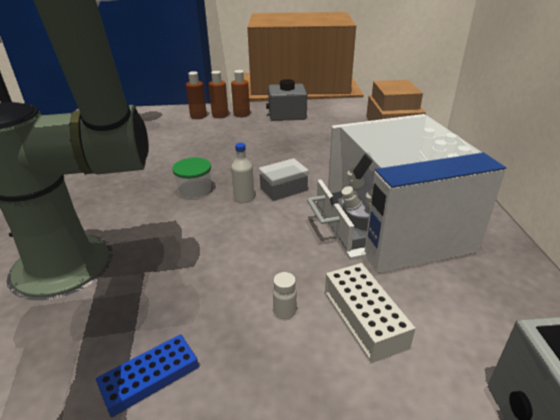

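View pics/top0.png

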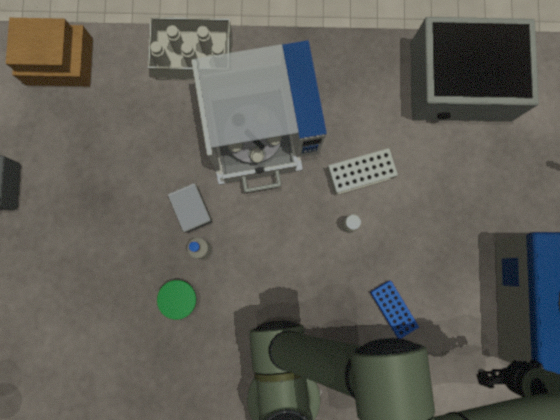

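The side view shows the analyser on the right, with its drawer handle at about (325,215). The top view shows the handle at about (262,183), the panel at about (218..298,170), and the tip box and tube rack on either side of the drawer's path. I'll zoom in on the top view.

```bash
python3 -c "
import cv2
a=cv2.imread('pics/top0.png')[90:200,190:330]
cv2.imwrite('pics/topz.png',cv2.resize(a,None,fx=5,fy=5,interpolation=cv2.INTER_CUBIC))"
```

```text
(no output)
```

View pics/topz.png

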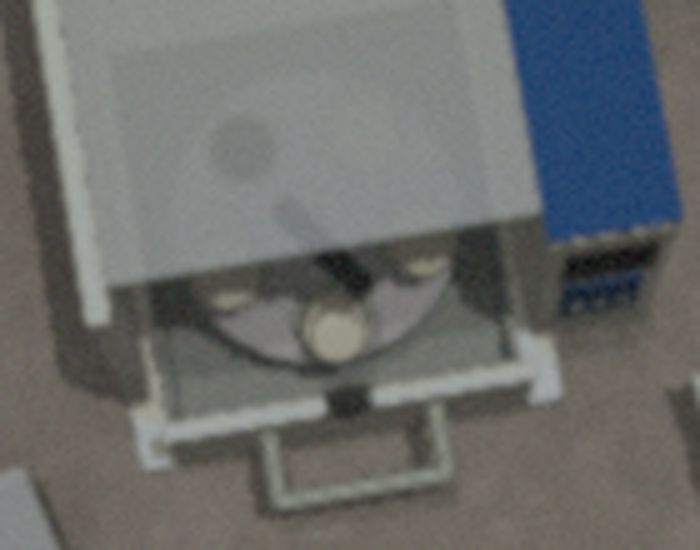

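The zoom shows the handle bar from (282,502) to (448,470), the pointer at (348,402), the bar from (285,205) to (370,280) and the empty place at far left (245,148). That puts the turret at about -144°, so it needs +144° (counter-clockwise). Next I'll fit the pose.

```bash
cat > h.py <<'E'
from cell import bot
import cv2,numpy as np
from scipy.spatial.transform import Rotation as R
def ray(uv,n):
    c=bot.calibration(n);K=c["mtx"];E=c["extrinsics"]
    d=E[:3,:3].T@np.linalg.inv(K)@np.array([*uv,1.]); o=-E[:3,:3].T@E[:3,3]
    return o,d
def at(uv,z,n="top"):
    o,d=ray(uv,n); return o+d*(z-o[2])/d[2]
def proj(P,n):
    c=bot.calibration(n);p=c["extrinsics"][:3,:3]@np.array(P)+c["extrinsics"][:3,3];q=c["mtx"]@p;return q[:2]/q[2]
def quat(x,z):  # tool x, tool z -> quaternion wxyz
    M=np.column_stack([x,np.cross(z,x),z]);return R.from_matrix(M).as_quat()[[3,0,1,2]]
E
python3 - <<'E'
from h import *
f=lambda u,v:(190+u/5-.4,90+v/5-.4)
a=at(f(282,500),.070);b=at(f(446,470),.070);p=at(f(348,400),.093)
r1=at(f(108,287),.23);r2=at(f(535,215),.23)
d=b-a;d/=np.linalg.norm(d[:2])
ax=np.array([-d[1],d[0],0]) # into the machine
print("h",a,b,np.linalg.norm(b-a),"ptr",p,"roof",r1,r2,np.linalg.norm(r2-r1))
m=(a+b)/2;yaw=np.arctan2(ax[1],ax[0]);print("mid",m,"yaw",yaw, "roof yaw",np.arctan2((r2-r1)[1],(r2-r1)[0])+np.pi/2,"ptr ahead",(p-m)@ax,"lat",(p-m)@d,"roof ahead",(r1-m)@ax,(r2-m)@ax)
q0=bot.read_tool_rot();M=R.from_quat(np.roll(q0,-1)).as_matrix();print(M.round(2))
print("side proj handle",proj([*a[:2],.066],"side"),proj([*b[:2],.066],"side"))
E
```

```text
h [0.61158747 0.1207098  0.07      ] [0.63107882 0.02432661 0.07      ] 0.0983342895531531 ptr [0.66754779 0.08230007 0.093     ] roof [0.69918353 0.20718725 0.23      ] [ 0.74249857 -0.01974166  0.23      ] 0.23102579927898148
mid [0.62133315 0.0725182  0.07      ] yaw 0.1995366925526006 roof yaw 0.18860626117213952 ptr ahead 0.0472365899224359 lat -0.0004273385737135933 roof ahead 0.10299917544462027 0.10047401408117983
[[ 0.25  0.    0.97]
 [-0.97  0.    0.25]
 [-0.   -1.    0.  ]]
side proj handle [310.34633749 200.00363812] [323.72221837 221.16751099]
```

```bash
cat >> h.py <<'E'
def quat(x,a):  # tool x (jaws), approach direction a = tool y -> quaternion wxyz
    x=np.array(x,float);a=np.array(a,float);x/=np.linalg.norm(x);a/=np.linalg.norm(a)
    return R.from_matrix(np.column_stack([x,a,np.cross(x,a)])).as_quat()[[3,0,1,2]]
yaw=.195
AX=np.array([np.cos(yaw),np.sin(yaw),0]);AY=np.array([-np.sin(yaw),np.cos(yaw),0]);Z=np.array([0,0,1.])
def shot(name):
    p=np.array(bot.read_position());q=np.array(bot.read_tool_rot());im=bot.camera("wrist")
    cv2.imwrite(f"pics/{name}.png",cv2.cvtColor(im,cv2.COLOR_RGB2BGR))
    c=bot.calibration("wrist");T=np.eye(4);T[:3,:3]=R.from_quat(np.roll(q,-1)).as_matrix();T[:3,3]=p
    W=T@c["hand_eye"];np.savez(f"pics/{name}.npz",W=W,K=c["mtx"]);return W
def wray(uv,name):
    f=np.load(f"pics/{name}.npz");return f["W"][:3,3],f["W"][:3,:3]@np.linalg.inv(f["K"])@np.array([*uv,1.])
def wproj(P,name):
    f=np.load(f"pics/{name}.npz");q=f["K"]@(f["W"][:3,:3].T@(np.array(P)-f["W"][:3,3]));return q[:2]/q[2]
E
python3 - <<'E'
from h import *
print(np.round(bot.calibration("wrist")["hand_eye"],3).tolist())
H=np.array([.6213,.0725,.066])
for s in(1,-1):
    for z in(.2,.047): print(s,z,bot.solve_ik([*H[:2],z],quat(s*AX,-Z)), bot.solve_ik([*(H-.16*AX)[:2],z],quat(s*AX,-Z)))
j=bot.solve_ik([*H[:2],.20],quat(AX,-Z)); j2=bot.solve_ik([*H[:2],.20],quat(-AX,-Z))
q=quat(AX,-Z) if abs(j[5])<=abs(j2[5]) else quat(-AX,-Z)
bot.move_pose([*H[:2],.20],q)
bot.set_gripper(.42)
shot("w1")
for P in(H-.05*AY,H+.05*AY,H,[*(H+.049*AX)[:2],.1]): print(wproj(P,"w1"))
print(bot.read_clock(),bot.read_gripper_width())
E
```

```text
[[1.0, -0.001, -0.0, 0.0], [-0.0, -0.313, 0.95, -0.142], [-0.001, -0.95, -0.313, 0.079], [0.0, 0.0, 0.0, 1.0]]
1 0.2 [-0.00177067  0.48658688 -0.02887029  1.05533916  0.          1.37402566] [-0.06940811  0.19785939 -0.45151003  0.9214269   0.          1.30638822]
1 0.047 [-0.00177067  0.63057467 -0.20771824  0.73250342  0.          1.37402566] [-0.06940811  0.39720226 -0.64340053  0.53019354  0.          1.30638822]
-1 0.2 [-0.00177067  0.48658688 -0.02887029  1.05533916  0.         -1.76756699] [-0.06940811  0.19785939 -0.45151003  0.9214269   0.         -1.83520444]
-1 0.047 [-0.00177067  0.63057467 -0.20771824  0.73250342  0.         -1.76756699] [-0.06940811  0.39720226 -0.64340053  0.53019354  0.         -1.83520444]
[282.88689864 251.50149172]
[282.95013758 144.34195207]
[282.91680049 200.83226109]
[344.42175894 212.6244651 ]
4.6167 0.4182739530098001
```

View pics/w1.png

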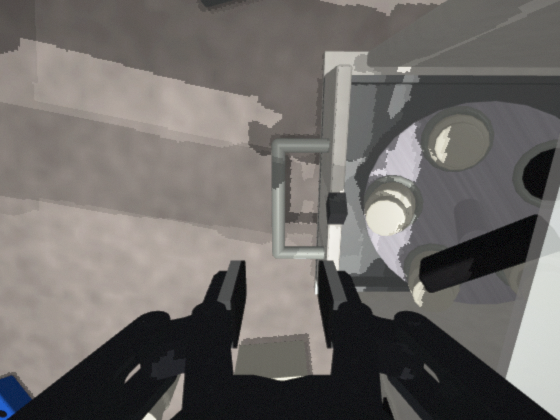

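The handle bar shows at u≈279, rows 143–255, upright in the image. So the yaw is right and the position is about 4 mm nearer than estimated. I'll grip and pull.

Run:
```python
from h import *
H=np.array([.6213,.0725,0])-.0035*AX+.001*AY
bot.move_linear([*H[:2],.10],speed=.15)
print(bot.move_linear([*H[:2],.049],speed=.08,until_force=12),bot.read_position())
bot.set_gripper(0,40)
print("w",bot.read_gripper_width(),bot.read_ft_force())
p=np.array(bot.read_position())
bot.move_linear(p-.145*AX,speed=.08)
print(bot.read_ft_force())
r=bot.move_linear(p-.185*AX,speed=.04,until_force=20)
e=np.array(bot.read_position());print(r,e,(e-p)@AX,bot.read_ft_force(),bot.read_clock())
```

```text
False [0.61796067 0.07281454 0.04916719]
w 0.12506514656278891 [-1.53002814 -0.10709568  3.62356529]
[0.69533358 3.77265263 6.22892415]
True [0.46132347 0.042414   0.049782  ] -0.1597255667847162 [ 1.11791371  0.58953538 -0.54202329] 9.0833
```

The drawer met its stop at 0.1597 m. I'll release it, lift off and look at the turret.

```bash
cat >> h.py <<'E'
t=np.radians(25);U=np.cos(t)*Z-np.sin(t)*AX;G=np.cos(t)*AX+np.sin(t)*Z
def rot(th,v): return R.from_rotvec(U*th).apply(v)
E
python3 - <<'E'
from h import *
bot.set_gripper(.42)
p=np.array(bot.read_position())
bot.move_linear([p[0],p[1],.20],speed=.2)
C=np.array([.461,.0424,0])+AX*.155+Z*.17
d=np.radians
for n,s in(("a",-144),("b",36)):
    for k in range(0,145,24):
        j=bot.solve_ik(C-.012*U,quat(rot(d(s+k),AY),-U)); print(n,k,None if j is None else np.round(j,2))
v=C-.05*AX+.10*Z
j=[bot.solve_ik(v,quat(s*AY,-U)) for s in(1,-1)];print(j)
s=1
if j[0] is None or (j[1] is not None and abs(j[1][5])<abs(j[0][5])): s=-1
# camera must be on robot side: tool z toward -AX -> s=+1
bot.move_pose(v,quat(AY if j[0] is not None else -AY,-U))
shot("w2");im=bot.camera("top");cv2.imwrite("pics/top2.png",cv2.cvtColor(im,6-2))
for t in("turret_bar","empty_place","drawer_handle"):
    print(t,[(x["bbox"],x["confidence"]) for x in bot.search_frame("wrist",t)[:2]])
print(bot.read_clock())
E
```

```text
a 0 [-0.05  0.25 -0.61  0.28  0.1   2.29]
a 24 [-0.05  0.25 -0.61  0.28  0.1   1.87]
a 48 [-0.05  0.25 -0.61  0.28  0.1   1.45]
a 72 [-0.05  0.25 -0.61  0.28  0.1   1.03]
a 96 [-0.05  0.25 -0.61  0.28  0.1   0.61]
a 120 [-0.05  0.25 -0.61  0.28  0.1   0.2 ]
a 144 [-0.05  0.25 -0.61  0.28  0.1  -0.22]
b 0 [-0.05  0.25 -0.61  0.28  0.1  -0.85]
b 24 [-0.05  0.25 -0.61  0.28  0.1  -1.27]
b 48 [-0.05  0.25 -0.61  0.28  0.1  -1.69]
b 72 [-0.05  0.25 -0.61  0.28  0.1  -2.11]
b 96 [-0.05  0.25 -0.61  0.28  0.1  -2.53]
b 120 [-0.05  0.25 -0.61  0.28  0.1  -2.95]
b 144 [-0.05  0.25 -0.61  0.28  0.1   2.92]
[array([-0.08189987,  0.0303551 , -0.56030171,  0.55849635,  0.11579181,
       -0.25209379]), array([-0.08189987,  0.0303551 , -0.56030171,  0.55849635,  0.11579181,
        2.88949886])]
turret_bar [([190.9, 69.9, 171.1, 172.6], 0.87)]
empty_place [([196.2, 72.8, 165.9, 168.7], 0.56)]
drawer_handle [([142.4, 0.0, 277.4, 240.8], 0.69)]
11.9917
```

View pics/w2.png

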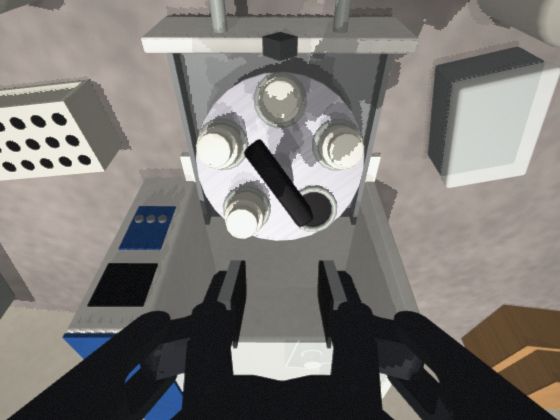

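The turret is in clear view. The disc spans u 196–365 and v 73–241, and the bar runs from (254,145) to (305,222). The empty place is at about (318,208), at the rear, and a bottle stands at the pointer. I'll zoom in for accurate points.

```bash
python3 -c "
import cv2
a=cv2.imread('pics/w2.png')[60:250,180:380]
cv2.imwrite('pics/w2z.png',cv2.resize(a,None,fx=3,fy=3,interpolation=cv2.INTER_CUBIC))"
```

```text
(no output)
```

View pics/w2z.png

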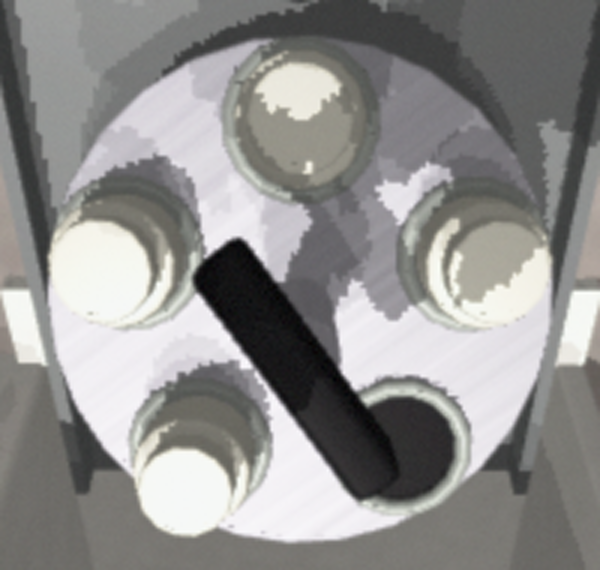

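```bash
cat > fit.py <<'E'
from h import *
from scipy.optimize import least_squares
z=lambda u,v:np.array([180+u/3-.33,60+v/3-.33])
d=np.radians
obs=[z(300,113),z(101,272),z(502,272),z(183,491)]; ang=[0,72,-72,144]  # refined by theta offset; image right/left: left=+AY side?
def res(p,sgn,full=False):
    c=p[:3];e=p[3];r=[]
    for o,a in zip(obs,ang): r.append(wproj(c-.042*U+.060*rot(e+d(sgn*a),-G),"w2")-o)
    r.append(wproj(c-p[4]*U+.060*rot(e-d(sgn*144),-G),"w2")-z(407,449))
    r.append(wproj(c-p[4]*U,"w2")-z(300,290))
    return np.concatenate(r)
for sgn in(1,-1):
    s=least_squares(res,[.61,.072,.19,0,.09],args=(sgn,))
    print(sgn,s.x.round(4),s.fun.round(1))
    c=s.x[:3];H=np.array([.4613,.0424,.066]);print("rel handle",(c-H)@AX,(c-H)@AY)
    for hz in(.014,-.014):
        for e in(-.035,.035): print("bar",hz,e,[np.round((wproj(c+hz*U+e*rot(d(-144*sgn),G)+w*rot(d(-144*sgn),AY),"w2")-[180,60])*3) for w in(-.007,.007)])
E
python3 fit.py
```

```text
1 [ 0.5743  0.0632  0.1764 -0.0023  0.0936] [ 0.4 -0.3 -0.7 -1.3  0.6 -1.1  0.7  0.3 -1.9 -2.3  0.7  5.1]
rel handle 0.11488196102147936 -0.0015201195958634908
bar 0.014 -0.035 [array([409., 476.]), array([361., 508.])]
bar 0.014 0.035 [array([231., 235.]), array([182., 272.])]
bar -0.014 -0.035 [array([398., 441.]), array([355., 471.])]
bar -0.014 0.035 [array([240., 225.]), array([196., 258.])]
-1 [ 2.303   0.4081 -2.5812 -3.0481 -1.4399] [  2.7  63.   63.5   6.7 -59.8   5.7  37.6 -72.7 -28.6 -30.9   2.4  29.9]
rel handle 1.8776306742922886 0.0019289305181272587
bar 0.014 -0.035 [array([302., 296.]), array([298., 293.])]
bar 0.014 0.035 [array([313., 280.]), array([310., 278.])]
bar -0.014 -0.035 [array([302., 295.]), array([298., 292.])]
bar -0.014 0.035 [array([313., 279.]), array([310., 277.])]
```

The fit agrees with the expected geometry: the turret is at -144°, caps within about 1 px, and the bar centre at about (0.574, 0.063, 0.176). I'll go to the pre-grasp pose and check from there.

Run:
```python
from h import *
d=np.radians
C=np.array([.5743,.0632,.1764]);q=quat(rot(d(-144),AY),-U)
bot.move_pose(C+.06*U,q)
shot("w3")
x=rot(d(-144),G);y=rot(d(-144),AY)
im=cv2.imread("pics/w3.png")
for h in(.014,-.014):
    P=[wproj(C+h*U+a*.035*x+b*.007*y,"w3") for a,b in((1,1),(1,-1),(-1,-1),(-1,1))]
    cv2.polylines(im,[np.int32(np.round(P))],True,(0,255,0) if h>0 else (0,0,255),1)
cv2.imwrite("pics/w3o.png",im);print(bot.read_clock(),bot.read_joint_positions())
```

```text
14.1833 [-0.09536408  0.03986132 -0.65893926  0.45170256  0.12132455  2.24860751]
```

View pics/w3o.png

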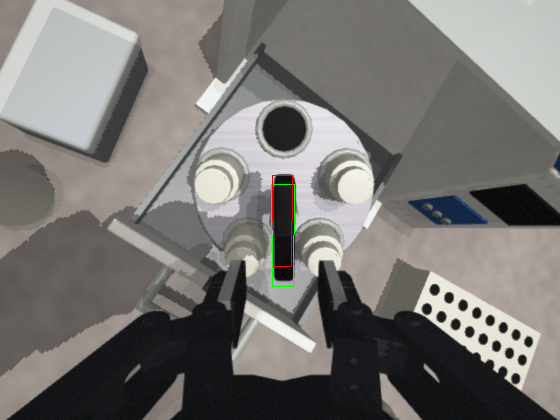

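The bar (rows 174–281, u≈283) is centred between the jaws and aligned with them. It sits about 6 mm lower along the axis than fitted. I'll correct for that, grip, and turn +144° in steps about the axis.

Run:
```python
from h import *
d=np.radians
C=np.array([.5743,.0632,.1764])-.006*U
T=C-.011*U
print(bot.move_linear(T,speed=.08,until_force=10))
bot.set_gripper(0,60);print("w",bot.read_gripper_width(),bot.read_ft_force(),bot.read_position())
P=np.array(bot.read_position())
for k in(24,48,72,96,120,144):
    bot.move_linear(P,rotation=quat(rot(d(-144+k),AY),-U))
    print(k,np.round(bot.read_ft_force(),1),np.round(U@bot.read_moment(),2),round(bot.read_joint_positions()[5],2),bot.read_clock())
    if np.linalg.norm(bot.read_ft_force())>60: break
```

```text
False
w 0.1535517816035135 [-0.28905596 -1.63697547  5.25476747] [0.58330581 0.06371559 0.16313756]
24 [ 2.9 -0.5 -1.6] -0.24 1.85 16.1917
48 [ 2.4 -3.3 -1.2] 0.16 1.43 16.7583
72 [ 2.9 -3.7  0.6] -0.05 1.01 17.325
96 [ 2.1 -2.8  4.8] -0.25 0.59 17.8917
120 [ 3.3 -1.5  6. ] 0.22 0.17 18.4583
144 [4.2 1.  6.8] -0.12 -0.25 19.025
```

Run:
```python
from h import *
bot.set_gripper(.42)
p=np.array(bot.read_position())
bot.move_linear(p+.10*U,speed=.15)
v=np.array([.461,.0424,0])+AX*.105+Z*.27
bot.move_pose(v,quat(AY,-U))   # same viewpoint as w2
bot.wait(.5);shot("w4")
a=cv2.imread("pics/w2.png");b=cv2.imread("pics/w4.png")
cv2.imwrite("pics/w4c.png",np.hstack([cv2.resize(i[0:260,130:430],None,fx=1.3,fy=1.3) for i in(a,b)]))
print(bot.read_clock(),bot.read_position())
# image shift of the drawer's front panel / handle / pointer strip
s=cv2.matchTemplate(b,a[20:60,140:420],cv2.TM_CCOEFF_NORMED);print(cv2.minMaxLoc(s))
W2,W4=[np.load(f"pics/{n}.npz")["W"] for n in("w2","w4")];print((W4-W2)[:3].round(4).tolist())
for dd in(0,.005):print("proj pointer",wproj(np.array([.461,.0424,.1])+(.045+dd)*AX,"w4"))
```

```text
20.9917 [0.5638848  0.06267892 0.26997932]
(-0.4667953848838806, 0.990310549736023, (280, 244), (140, 20))
[[-0.0005, -0.0012, 0.0012, 0.0001], [-0.0001, 0.0006, 0.0001, -0.0001], [-0.0006, 0.0012, 0.0011, 0.0006]]
proj pointer [282.1188765   45.91385064]
proj pointer [282.11647301  52.92550581]
```

View pics/w4c.png

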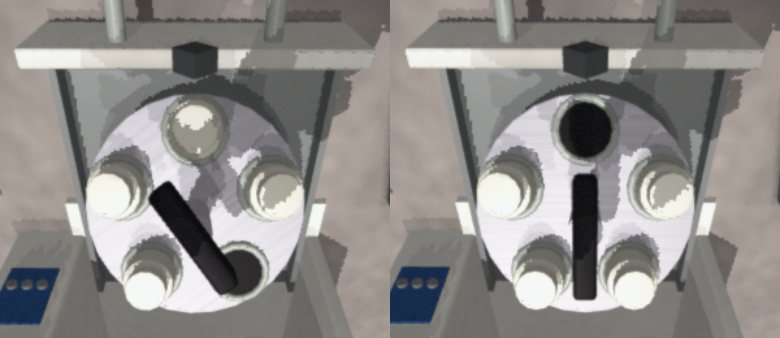

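The empty place is now at the pointer, with the bar in line, and the panel strip has shifted 0 px since the pull. I'll check the bystanders against the first picture and hand in.

Run:
```python
from h import *
a=cv2.imread("pics/top0.png");b=cv2.cvtColor(bot.camera("top"),cv2.COLOR_RGB2BGR)
for n,(l,t,w,h) in dict(wash=(186,239,28,21),rack=(325,150,73,47),block=(375,279,44,56),tub=(157,282,40,39),tip=(168,182,44,49),spare=(346,218,15,16)).items():
    s=cv2.minMaxLoc(cv2.matchTemplate(b[t-10:t+h+10,l-10:l+w+10],a[t:t+h,l:l+w],cv2.TM_CCOEFF_NORMED));print(n,round(s[1],2),np.subtract(s[3],10))
print(bot.read_clock());bot.close_job()
```

```text
wash 0.9 [0 0]
rack 1.0 [0 0]
block 0.81 [0 0]
tub 0.97 [0 0]
tip 0.99 [0 0]
spare 1.0 [0 0]
21.0417
the job is handed in; nothing more can be done
```

The drawer is fully out and the empty bottle place is clicked in at the loading pointer. I handed the job in at about 21 s on the robot's clock.

- **Drawer:** I gripped the handle and pulled until the force rose at the stop, after 0.1597 m of travel. I did not test the stop again after letting go. The front panel showed no shift between pictures taken before and after turning the carousel.
- **Carousel:** I gripped the bar and turned it 144° counter-clockwise, and the turning moment changed sign over two detents. In the last picture the empty place sits in line with the pointer and the bar points straight back.
- **Other things on the bench:** All six bystanders matched the first top picture with zero pixel shift. The cooling block's and wash bottle's matches were a little weaker (0.81 and 0.90); I did not look into why. The robot was clear of everything at hand-in.

Two estimates were off on the way and were corrected from close-up wrist pictures: the handle by about 4 mm, and the bar's height by about 6 mm.

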